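# Tip a bearing roller out from under the bin cover and lift it with the tongs

### The job

One roller is missing from the bearing: it lies at the back of the blue parts bin, out of reach under the cover. Lift the handle end so that the bin tips forward about 20 degrees and the roller rolls into the open pocket at the front, set the bin back down level and let go of it; then take the spring tongs out of the wooden block, close their jaws on the two ends of the roller and lift it out. The roller is clean and must never be touched by the gripper itself, the tea glass must not be knocked over, and the program finishes while holding the tongs with the roller between their jaws, about 15 cm above the bench and clear of everything.

Things in the scene. Friction and masses are not known exactly. Their poses are not given: they have to be found in the camera images.
- parts_bin: Blue loose sheet-metal bin, 0.45 kg, 190 x 116 x 50 mm (x, y, z), walls 4 mm. Origin: centre of underside; +x to the rear (handle end), -x to the open front, which faces the robot. A cover (top 53 mm up) hides the rear half, x > 0; front wall 42 mm high. Tip it slowly (about 10 degrees a second), 20 degrees, not past 30: below 9 degrees the roller stays at the rear behind a hump in the grey floor
- bin_handle (a point): Middle of the bin's round carrying bar above the cover: black grip 12 mm thick, 50 mm long along the bin's y, its axis 88 mm above the underside, 80 mm behind the bin's centre, 35 mm above the cover. Pinch it along the bin's x and turn the tool with the bin as it tips; a firm grip does not let the bar turn between the pads
- bin_front_edge (a point): Middle of the lower front edge of the bin (x = -95 mm, on the bench): lifting the handle tips the bin about this edge
- bin_pocket (a point): Middle of the valley in the floor of the open front pocket (bin x = -45 mm, 5.5 mm above the underside). The pocket is 108 mm wide inside (y). Behind the valley the floor rises at 13 degrees to a hump 18.5 mm high at x = 10 mm, in front of it at 25 degrees to the front wall. The roller at rest there has its centre about 10 mm above this point
- roller: Polished steel bearing roller, a cylinder 18 mm in diameter and 26 mm long, 0.05 kg, loose. Origin: its centre; its own y axis runs along the cylinder. It lies across the bin (along the bin's y, up to 12 mm off the middle), at first at the rear under the cover (out of sight from above)
- tongs: Steel spring tongs, loose, 0.09 kg, 122 mm tall, standing in the block's slot, jaws down: bow on top, two arms spreading downwards that open along y. Origin: bottom end, midway between the jaws; z up. Rubber jaws 12 mm wide (x), 22 mm tall; free, they stand 49 mm apart inside, 63 mm outside. A spring holds them open (3 to 10 N at the grips); 1 mm at the grips closes the jaws about 2.3 mm
- tongs_grip (a point): Midway between the two red grips (18 mm wide in x, 20 mm tall), 84 mm above the jaw ends, 38 mm below the top of the bow. Free they are about 39 mm wide outside; pressed to 35 mm the tongs can be carried with open jaws; at about 29 mm the jaws meet the roller's ends. Pinch along the tongs' y, tool pointing down, 40 N is plenty
- tongs_tips (a point): Point midway between the jaws, 4 mm above their lower ends and 80 mm below tongs_grip: put it at the roller's centre, the tongs' y along the roller, and close (the jaws sink 1.5 mm more as they close)
- jaw_left: Left arm of the tongs (its +y side) with grip and jaw. Origin: its pivot in the bow, 118 mm above the jaw tips
- jaw_right: Right arm of the tongs (its -y side) with grip and jaw. Origin: its pivot in the bow, 118 mm above the jaw tips
- tongs_block: Wooden bench block fixed to the bench, 75 x 110 x 52 mm (its x, y, z), origin at the centre of the underside. Its slot, 20 x 75 mm and 44 mm deep, lies 12 mm to the +x side of the middle and runs along y; the tongs stand in it with jaws on the slot's floor (8 mm above the bench)
- tea_glass: Small waisted tea glass, 62 mm wide, 86 mm tall, standing on the bench as a bystander. Origin: centre of the underside, z up

How it is judged:
On the way, in this order (a step that is already met when the one before it is completed fails the run):
1. the bin is tipped by 12 to 30 degrees and the roller has rolled into the open pocket at its front (angle between parts_bin's own z axis and vertical between 0.21 and 0.53 rad and x of roller in the frame of parts_bin between -0.09 and -0.02 m and z of roller in the frame of parts_bin below 0.045 m), for 0.2 s.
2. the bin stands level on the bench again, let go, with the roller lying in its pocket (angle between parts_bin's own z axis and vertical below 0.03 rad and height (world z) of parts_bin between -0.006 and 0.006 m and horizontal distance between roller and bin_pocket below 0.06 m and x of roller in the frame of parts_bin below -0.02 m and z of roller in the frame of parts_bin below 0.03 m and contact force between the fingers and parts_bin below 0.1 N), for 0.3 s.
At the end, for the whole second after the job is handed in: Fingers hold the tongs (0.5 rad of upright), both jaws press (over 0.3 N) on the roller's ends (its axis within 0.35 rad of the tongs' y); it is at rest 0.11 to 0.35 m up; nothing else touches it, tongs touch neither bin nor block, the bin stands level on the bench (0.03 rad), the tea glass stands (height (world z) of roller between 0.11 and 0.35 m and contact force between each of jaw_left, jaw_right and roller above 0.3 N and distance between roller and tongs_tips below 0.02 m and contact force between the fingers and tongs above 1 N and contact force between each of roller, tongs and parts_bin below 0.05 N and contact force between the fingers and roller below 0.05 N and contact force between each of tongs, roller and tongs_block below 0.05 N and linear speed of roller below 0.03 m/s and angle between tongs's own z axis and vertical below 0.5 rad and angle between parts_bin's own z axis and vertical below 0.03 rad and height (world z) of parts_bin below 0.006 m and angle between tea_glass's own z axis and vertical below 0.2 rad and angle between the y axis of roller and the y axis of tongs, either way round below 0.35 rad); the arm keeps its last pose, push and grip.
It fails at once if the roller is touched by the gripper or the arm (contact force between any of the fingers, the arm and roller above 0.3 N).
It fails at once if the bin is tipped steeper than 40 degrees (angle between parts_bin's own z axis and vertical above 0.7 rad).
It fails at once if the tea glass is knocked over (angle between tea_glass's own z axis and vertical above 0.6 rad).
It also fails if it takes over 67 s, if anything falls off the work surface, if the arm or the gripper's body presses on something with over 40 N, if the wrist force passes 120 N, or if a joint passes its speed limit or range.

### The arm

A 6-joint arm with a two-finger parallel gripper is mounted at the origin on a cart in front of the work surface, level with it; the furniture and walls round the work are solid. World frame = base frame: x ahead of the robot, y to its left, z up, the work surface at z = 0. Lengths are in m, angles in rad, forces in N, time in s.
With the tool pointing down it reaches from about 0.35 to 0.85 m from the base axis. Payload 8.1 kg.
Tool frame: the origin (TCP) lies between the finger pads, 19 mm behind the fingertips; this is the grasp point; z points along the fingers, y is the line along which they close (so a half turn about z gives the same grasp; the last joint's range is limited). The gripper opens to 93 mm and grips with 3 to 60 N. Pads are 15 mm wide; open, the fingers measure 128 mm over their backs; the gripper's body (75 mm by 188 mm) begins 65 mm behind the grasp point.
Start: joints at [-1.294, 0.13, 1.488, -0, 1.523, -0.085], TCP at [0.212, -0.561, 0.237] pointing down, gripper open.
Joint ranges: [-2.96, 2.96], [-0.89, 2.26], [0.02, 2.5], [-1.34, 4.48], [0, 2.73], [-2.66, 2.66]. Speed limits (rad/s): [2.39, 2.39, 2.79, 3.14, 3.14, 3.14].

### API

Orientations are given as a rotation vector (axis times angle).
In Python, from plant import robot gives the robot as it stands.
- The arm moves only by the shell command python3 inch.py 'ROWS' [FORCE]. ROWS is a JSON list of rows, 1 to 20 of them, each of 5 numbers: the finger opening in m, then dx, dy, dz in m, then a turn about the tool's z in rad; each row shifts and turns the commanded pose from where the row before left it, along the tool's axes as they then stand; what a row does not reach is not made up. A row lasts 1/10 s, in which the tool goes at most 0.05 m and 0.15 rad, less where a joint would pass 70% of its speed; a pose out of reach is approached as far as the arm can. The fingers move at their own pace and stop on an object; FORCE is the grip in N (left out, the last holds). Time passes only in rows, so rows that do not move let the fingers close. It prints the time, the measured TCP pose, the force, the opening and the grip force at its end.
- robot.read_state(): the state, without advancing time (a new reading comes with each control period).
- robot.read_camera(name): name is "scene" or "top" or "wrist"; returns a dict with "image" (400x640x3 uint8, red, green, blue), "fx", "fy", "cx", "cy" (pixels), "R" (3x3) and "t" (3): a world point X has camera coordinates R X + t. Camera axes: x right, y down, z forward; pixel columns grow to the right and rows downward; lengths in m; the calibration is good to about 2 mm. A picture is of the moment at which its call begins. There is no depth.
- robot.close_job(): hands the job in; it is judged then, once.
The state is a dict: "t": time; "q": joint angles; "dq": joint speeds; "joint_torque": joint torques, N m; "tool_pos": TCP position; "orientation": TCP orientation; "force": force on the tool from outside, world axes, zero at the start; "wrist_torque": the same for the moment, N m; "opening": finger opening in m; "gripper_force": force on a finger pad.
Only numpy, scipy, OpenCV 4.12 (cv2) and the standard library are available. Lean on these libraries where they do the work, as an engineer would, in place of code of your own. Each camera call takes 0.05 s, during which the arm holds its last target. There are 200 camera calls.

## Working session

There is one attempt and no reset: what is moved stays moved. The work goes in short steps, Python scripts to look and compute and a shell command to move; the robot and the scene stay as the last step left them, time stands still between calls to the robot, and variables do not carry over. Pictures are saved under pics/ and viewed, at most 10 in all, crops included, and the job is handed in when it is done.

```bash
ls; mkdir -p pics; python3 - <<'E'
from plant import robot
import cv2
for n in("scene","top"):
    c=robot.read_camera(n); cv2.imwrite(f"pics/{n}0.png",c["image"][:,:,::-1]); print(n,c["fx"],c["fy"],c["cx"],c["cy"],c["R"],c["t"])
s=robot.read_state(); print(s["t"],s["tool_pos"],s["orientation"],s["opening"])
E
```

```text
inch.py
pics
plant.py
scene 428.2893159303431 428.2893159303431 320.94539674510315 200.75181159609255 [[-0.83789677 -0.54582723  0.00128291]
 [-0.40999727  0.6278298  -0.66161317]
 [ 0.36032103 -0.55488952 -0.74984423]] [0.34158172 0.44215544 0.62845844]
top 478.1351342390367 478.1351342390367 319.7347696628445 195.41200766480233 [[ 0.02186214 -0.99956518 -0.01978652]
 [-0.99128342 -0.01910062 -0.13035468]
 [ 0.12992007  0.02246388 -0.99126997]] [-0.22239241  0.54540871  0.89933452]
0.1 [ 0.21225283 -0.56066818  0.23647917] [-3.08866112e+00 -5.64917902e-01  2.34557946e-04] 0.09312886810919627
```

View pics/top0.png

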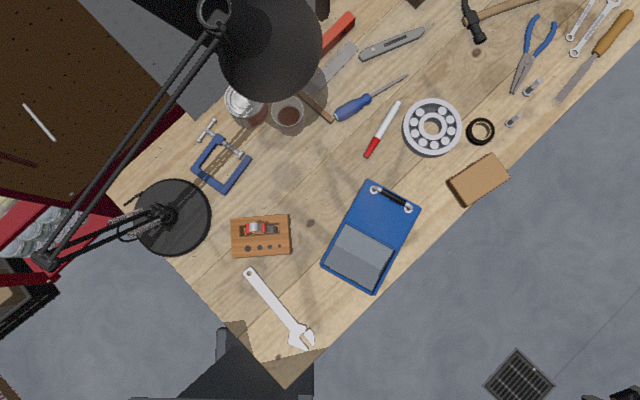

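View pics/scene0.png

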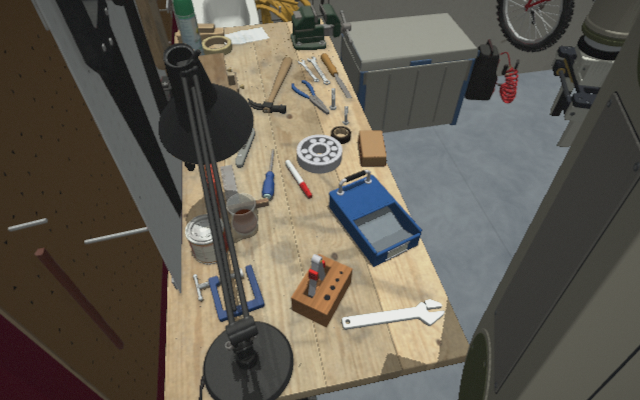

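The top view shows the bin at about (370,237) with its handle at (391,198), the block at (260,236) with the tongs, the tea glass at (289,113), and the lamp to the left. I'll enlarge the bin and block.

```bash
python3 - <<'E'
import cv2
i=cv2.imread("pics/top0.png")
cv2.imwrite("pics/c1.png",cv2.resize(i[170:310,225:425],None,fx=4,fy=4,interpolation=cv2.INTER_CUBIC))
i=cv2.imread("pics/scene0.png")
cv2.imwrite("pics/c2.png",cv2.resize(i[160:330,280:430],None,fx=3.5,fy=3.5,interpolation=cv2.INTER_CUBIC))
E
```

```text
(no output)
```

View pics/c1.png

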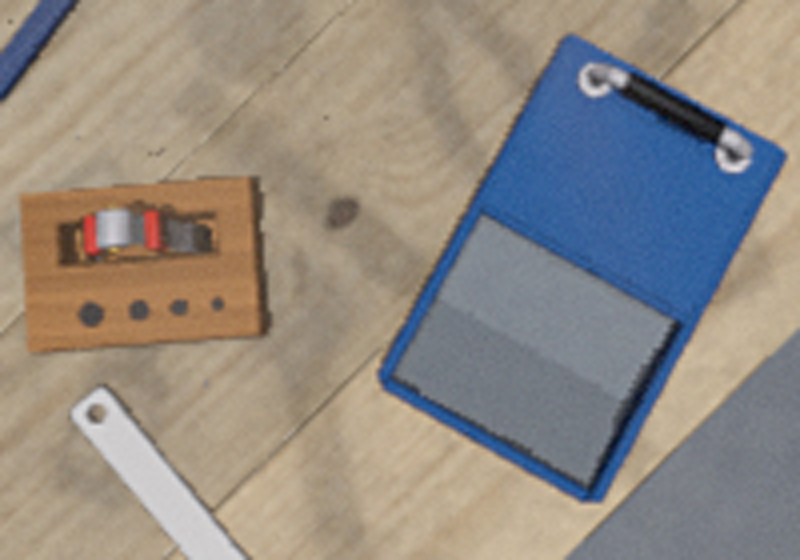

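View pics/c2.png

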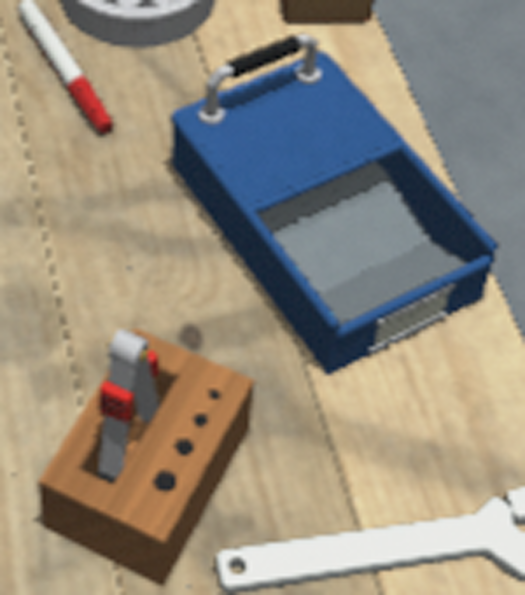

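Crop 1 shows the bin cover's rear corners at (568,35) and (785,155), the black grip from (628,85) to (722,133), and the cover's front edge from (483,213) to (680,322). The block's top corners are (22,195), (257,177), (262,335) and (30,351). The tongs' bow is at (120,228) and the grips at (92,233) and (152,229). Crop 2 confirms the layout and gives a second view.

```bash
cat > h.py <<'E'
import numpy as np
from scipy.optimize import least_squares
T=dict(f=478.1351342,cx=319.73477,cy=195.412,R=np.array([[0.02186214,-0.99956518,-0.01978652],[-0.99128342,-0.01910062,-0.13035468],[0.12992007,0.02246388,-0.99126997]]),t=np.array([-0.22239241,0.54540871,0.89933452]))
S=dict(f=428.289316,cx=320.9454,cy=200.7518,R=np.array([[-0.83789677,-0.54582723,0.00128291],[-0.40999727,0.6278298,-0.66161317],[0.36032103,-0.55488952,-0.74984423]]),t=np.array([0.34158172,0.44215544,0.62845844]))
def proj(c,X):
    p=X@c["R"].T+c["t"]; return p[:,:2]/p[:,2:]*c["f"]+[c["cx"],c["cy"]]
def back(c,u,v,z):
    d=c["R"].T@np.array([(u-c["cx"])/c["f"],(v-c["cy"])/c["f"],1]); o=-c["R"].T@c["t"]; return o+d*(z-o[2])/d[2]
def c1(u,v): return u/4+225-.375,v/4+170-.375
def c2(u,v): return u/3.5+280-.36,v/3.5+160-.36
def fit(obs,x0):
    # obs: (cam, px, local pt)
    def place(p,L): 
        c,s=np.cos(p[2]),np.sin(p[2]); return np.array([p[0]+c*L[0]-s*L[1],p[1]+s*L[0]+c*L[1],L[2]])
    def r(p): return np.concatenate([proj(c,place(p,L)[None])[0]-u for c,u,L in obs])
    s=least_squares(r,x0,loss="soft_l1"); return s.x,r(s.x).reshape(-1,2).round(1)
E
python3 - <<'E'
from h import *
a=lambda u,v,*L:(T,np.array(c1(u,v)),L); b=lambda u,v,*L:(S,np.array(c2(u,v)),L)
bt=[a(568,35,.095,.058,.053),a(785,155,.095,-.058,.053),a(483,213,0,.054,.053),a(680,322,0,-.054,.053),a(628,85,.08,.025,.09),a(722,133,.08,-.025,.09)]
bs=[b(232,70,.08,.025,.09),b(298,46,.08,-.025,.09),b(332,372,-.095,.058,0),b(340,333,-.095,.058,.042),b(493,255,-.095,-.058,.042),b(258,212,0,.054,.053),b(175,117,.095,.058,.053)]
for o in(bt,bt+bs):print("bin",*fit(o,[.5,-.3,-.4]))
kt=[a(22,195,.0375,.055,.052),a(257,177,.0375,-.055,.052),a(262,335,-.0375,-.055,.052),a(30,351,-.0375,.055,.052)]
ks=[b(42,487,.0375,.055,.052),b(253,382,-.0375,-.055,.052),b(165,542,-.0375,.055,.052)]
for o in(kt,kt+ks):print("blk",*fit(o,[.45,-.1,0]))
print(back(T,*c1(118,215),.13),back(T,*c1(118,240),.13),back(T,*c1(92,233),.1),back(T,*c1(152,230),.1),back(S,*c2(130,338),.13))
print(back(T,*c1(92,215),.102),back(T,*c1(92,253),.102),back(T,*c1(152,212),.102),back(T,*c1(152,250),.102))
print("glass",back(T,289,113,.08))
E
```

```text
bin [ 0.47105649 -0.3081101  -0.49122977] [[ 0.6 -0.1]
 [ 0.1 -0.6]
 [-0.4 -0.4]
 [ 0.8  0.5]
 [-0.9 -0.2]
 [-0.2  1.1]]
bin [ 0.47082685 -0.30884363 -0.47776753] [[ 0.2  0. ]
 [ 0.1 -1.2]
 [-0.2  0.1]
 [ 1.3  0.3]
 [-1.1 -0.2]
 [-0.2  0.7]
 [-0.1 -0.5]
 [ 0.1 -1.5]
 [ 0.   1.1]
 [-0.3  0.9]
 [ 1.6  0.5]
 [-0.1 -0.6]
 [-0.5 -1.4]]
blk [ 0.46837804 -0.10044072  0.08992243] [[ 0.4 -0.4]
 [-0.9  0.1]
 [ 0.2  0.1]
 [ 0.1  0.2]]
blk [ 0.46810249 -0.09916633  0.09465496] [[-0.4 -0.1]
 [-1.7  0.1]
 [-0.4  0.1]
 [-0.5  0.4]
 [-0.5 -2.4]
 [ 1.  -1.2]
 [ 0.4 -0.7]]
[ 0.48599407 -0.10030454  0.13      ] [ 0.47514214 -0.10073677  0.13      ] [ 0.47972815 -0.08412204  0.1       ] [ 0.48163455 -0.11113503  0.1       ] [ 0.48010368 -0.09739654  0.13      ]
[ 0.48769247 -0.08413047  0.102     ] [ 0.47065102 -0.08483965  0.102     ] [ 0.4895934  -0.11111383  0.102     ] [ 0.47255412 -0.11175275  0.102     ]
glass [ 0.70040178 -0.15038417  0.08      ]
```

```bash
python3 inch.py '[[0.093,0.0296,-0.0065,0,0],[0.093,0.0296,-0.0065,0,0],[0.093,0.0296,-0.0065,0,0],[0.093,0.0296,-0.0065,0,0],[0.093,0.0296,-0.0065,0,0],[0.093,0.0296,-0.0065,0,0],[0.093,0.0296,-0.0065,0,0],[0.093,0.0296,-0.0065,0,0],[0.093,0.0296,-0.0065,0,0],[0.093,0.0296,-0.0065,0,0],[0.093,0.0296,-0.0065,0,0],[0.093,0.0296,-0.0065,0,0],[0.093,0.0296,-0.0065,0,0],[0.093,0,0,0,-0.12],[0.093,0,0,0,-0.12],[0.093,0,0,0,-0.12],[0.093,0,0,0,-0.12],[0.093,0,0,0,-0.12],[0.093,0,0,0,-0.124],[0.093,0,0,0,0]]'
cat > st.py <<'E'
# python3 st.py x y z yaw : tool-frame move to the target (yaw = world angle of tool y)
import sys,numpy as np
from plant import robot
from scipy.spatial.transform import Rotation as R
s=robot.read_state(); M=R.from_rotvec(s["orientation"]).as_matrix()
print(round(s["t"],2),np.round(s["tool_pos"],4),"tooly",round(np.arctan2(M[1,1],M[0,1]),3),"z",M[:,2].round(3),"F",np.round(s["force"],1),"open",round(s["opening"],4),"q",np.round(s["q"],2))
if len(sys.argv)>4:
    a=list(map(float,sys.argv[1:])); d=(a[3]-np.arctan2(M[1,1],M[0,1])+np.pi/2)%np.pi-np.pi/2
    print("tool move",(M.T@(np.array(a[:3])-s["tool_pos"])).round(4),"turn",round(-d,4))
E
python3 st.py 0.5418 -0.3458 0.091 -0.485
python3 - <<'E'
import cv2
from plant import robot
c=robot.read_camera("wrist"); cv2.imwrite("pics/w1.png",c["image"][:,:,::-1]); print(repr(c["R"]),c["t"],c["fx"],c["cx"],c["cy"])
E
```

```text
t: 2.1
tool_pos: [0.5421, -0.3457, 0.2368]
orientation: [-2.687, -1.625, 0.001]
force: [0.3, -0.6, 0.8]
opening: 0.0926
gripper_force: 0.0
2.1 [ 0.5421 -0.3457  0.2368] tooly -0.483 z [-0.001  0.001 -1.   ] F [ 0.3 -0.6  0.8] open 0.0926 q [-0.65  0.25  1.36  0.    1.54 -0.16]
tool move [-3.000e-04 -1.000e-04  1.458e-01] turn 0.002
array([[ 8.85451203e-01, -4.64732066e-01, -5.23499433e-04],
       [-4.42804039e-01, -8.44012731e-01,  3.02600552e-01],
       [-1.41070020e-01, -2.67706215e-01, -9.53117323e-01]]) [-0.64184781 -0.08711005  0.37420705] 345.1513894005376 316.1209634979414 194.0458142019031
```

View pics/w1.png

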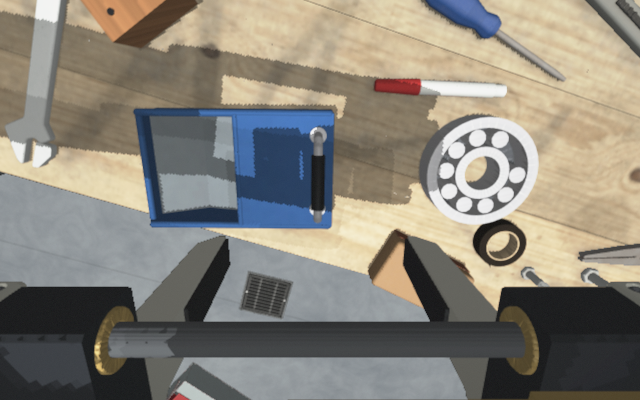

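The wrist view shows the black bar upright in the picture, from (319,152) to (319,208), so it is well aligned. I'll check its position with this camera.

```bash
python3 - <<'E'
from h import *
W=dict(f=345.15139,cx=316.121,cy=194.0458,R=np.array([[ 8.85451203e-01, -4.64732066e-01, -5.23499433e-04],
       [-4.42804039e-01, -8.44012731e-01,  3.02600552e-01],
       [-1.41070020e-01, -2.67706215e-01, -9.53117323e-01]]),t=np.array([-0.64184781,-0.08711005,0.37420705]))
p,q=back(W,319,153,.088),back(W,319,207,.088);print(p,q,(p+q)/2,np.arctan2(*(p-q)[:2][::-1])-np.pi/2)
E
```

```text
[ 0.55840155 -0.32264115  0.088     ] [ 0.53551028 -0.36652457  0.088     ] [ 0.54695591 -0.34458286  0.088     ] -0.4808080062826552
```

```bash
python3 inch.py '[[0.093,0,0.003,0.0182,0],[0.093,0,0,0.0182,0],[0.093,0,0,0.0182,0],[0.093,0,0,0.0182,0],[0.093,0,0,0.0182,0],[0.093,0,0,0.0182,0],[0.093,0,0,0.0182,0],[0.093,0,0,0.0182,0],[0.093,0,0,0,0],[0.01,0,0,0,0],[0.01,0,0,0,0],[0.01,0,0,0,0],[0.01,0,0,0,0],[0.01,0,0,0,0],[0.01,0,0,0,0],[0.01,0,0,0,0],[0.01,0,0,0,0],[0.01,0,0,0,0],[0.01,0,0,0,0]]' 12; python3 st.py
```

```text
t: 4.05
tool_pos: [0.545, -0.3473, 0.0918]
orientation: [-2.69, -1.623, 0.0]
force: [-0.7, 0.8, 0.0]
opening: 0.0178
gripper_force: 0.0
4.05 [ 0.545  -0.3473  0.0918] tooly -0.485 z [-0.  0. -1.] F [-0.7  0.8  0. ] open 0.0178 q [-0.65  0.36  1.49  0.    1.29 -0.16]
```

```bash
python3 inch.py '[[0.008,0,0,0,0],[0.008,0,0,0,0],[0.008,0,0,0,0],[0.008,0,0,0,0],[0.008,0,-0.00167,-0.003,0],[0.008,0,-0.00167,-0.003,0],[0.008,0,-0.00167,-0.003,0],[0.008,0,-0.00167,-0.003,0],[0.008,0,-0.00167,-0.003,0],[0.008,0,-0.0019,-0.0028,0],[0.008,0,-0.0019,-0.0028,0],[0.008,0,-0.0019,-0.0028,0],[0.008,0,-0.0019,-0.0028,0],[0.008,0,-0.0019,-0.0028,0]]' 12; python3 st.py
python3 - <<'E'
import cv2,numpy as np
from plant import robot
c=robot.read_camera("scene"); a=c["image"][120:290,260:440,::-1]
cv2.imwrite("pics/s2.png",cv2.resize(a,None,fx=3.5,fy=3.5,interpolation=cv2.INTER_CUBIC))
E
```

```text
t: 5.45
tool_pos: [0.5291, -0.3389, 0.1211]
orientation: [2.69, 1.623, 0.0]
force: [-0.1, 0.1, -4.2]
opening: 0.0115
gripper_force: 12.0
5.45 [ 0.5291 -0.3389  0.1211] tooly -0.485 z [ 0. -0. -1.] F [-0.1  0.1 -4.2] open 0.0115 q [-0.65  0.29  1.53  0.    1.33 -0.17]
```

View pics/s2.png

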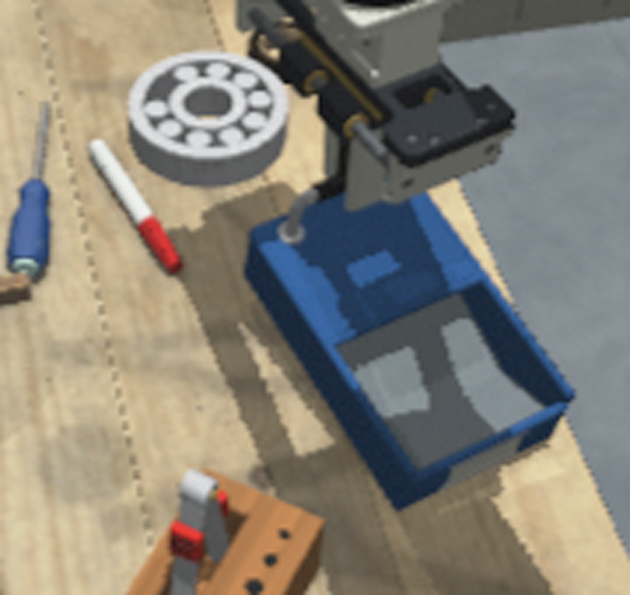

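The bin's front-left bottom corner is at (400,508) in the crop, top corners at (415,470) and (575,395), cover rear corner (250,235), post foot (290,235) and inner cover edge (340,345). I'll fit the tilt from these.

```bash
cat > tilt.py <<'E'
from h import *
from scipy.spatial.transform import Rotation as R
def tilt(pts,ox,oy,k):
    L=np.array([p[2:] for p in pts]); U=np.array([[p[0]/k+ox-.36,p[1]/k+oy-.36] for p in pts])
    f=lambda p:(proj(S,R.from_euler("ZY",[p[3],p[4]]).apply(L)+p[:3])-U).ravel()
    s=least_squares(f,[.47,-.31,.02,-.48,.1],loss="soft_l1"); M=R.from_euler("ZY",s.x[3:])
    print("pos",s.x[:3].round(4),"yaw,pitch deg",np.degrees(s.x[3:]).round(1),"front edge",(M.apply([-.095,0,0])+s.x[:3]).round(4)); print(s.fun.reshape(-1,2).round(1).tolist())
E
python3 - <<'E'
from tilt import *
tilt([(400,508,-.095,.058,0),(408,474,-.095,.058,.042),(575,395,-.095,-.058,.042),(250,237,.095,.058,.053),(290,235,.08,.037,.053),(340,345,0,.054,.053),(468,282,0,-.054,.053)],260,120,3.5)
E
```

```text
pos [ 0.4769 -0.3212 -0.0037] yaw,pitch deg [-27.4  -5.8] front edge [ 0.3929 -0.2777 -0.0134]
[[0.1, 0.0], [0.9, 0.1], [-2.1, 0.5], [0.1, -0.2], [0.0, 1.7], [-1.9, -0.7], [2.4, -1.2]]
```

```bash
sed -i 's/def tilt(pts,ox,oy,k):/def tilt(pts,ox,oy,k,H):/; s/f=lambda p:(proj(\(.*\)-U).ravel()/f=lambda p:np.append((proj(\1-U).ravel(),400*(R.from_euler("ZY",p[3:]).apply([.08,0,.088])+p[:3]-H))/; s/s.fun.reshape(-1,2)/s.fun/' tilt.py
python3 - <<'E'
from tilt import *
tilt([(400,508,-.095,.058,0),(408,474,-.095,.058,.042),(575,395,-.095,-.058,.042),(250,237,.095,.058,.053),(290,235,.08,.037,.053),(340,345,0,.054,.053),(468,282,0,-.054,.053)],260,120,3.5,[.529,-.339,.117])
E
```

```text
pos [ 0.4668 -0.3024  0.0218] yaw,pitch deg [-28.9  -3.9] front edge [ 0.3837 -0.2567  0.0154]
[0.1, 1.2, 0.6, 0.4, 0.3, 0.9, -0.3, -1.5, -0.0, 0.5, -2.3, -1.6, 4.1, -1.8, 1.0, 0.4, -0.8]
```

```bash
python3 inch.py '[[0.008,0,0,0,0],[0.008,0,0,0,0]]' 7; python3 inch.py '[[0.008,0,0,0,0],[0.008,0,0,0,0]]' 5;python3 inch.py '[[0.008,0,0,0,0],[0.008,0,0,0,0]]' 4
python3 - <<'E'
import cv2,numpy as np
from plant import robot
c=robot.read_camera("scene"); a=c["image"][120:290,260:440,::-1]
cv2.imwrite("pics/s3.png",cv2.resize(a,None,fx=3.5,fy=3.5,interpolation=cv2.INTER_CUBIC))
E
```

```text
t: 5.7
tool_pos: [0.5295, -0.3392, 0.1211]
orientation: [2.689, 1.623, 0.0]
force: [1.1, -0.9, -3.5]
opening: 0.0113
gripper_force: 7.0
t: 5.9
tool_pos: [0.5295, -0.3392, 0.121]
orientation: [2.689, 1.623, 0.0]
force: [1.0, -0.5, -2.9]
opening: 0.0117
gripper_force: 5.0
t: 6.1
tool_pos: [0.5295, -0.3392, 0.1211]
orientation: [2.689, 1.623, 0.0]
force: [2.4, -0.6, -2.7]
opening: 0.0122
gripper_force: 4.0
```

View pics/s3.png

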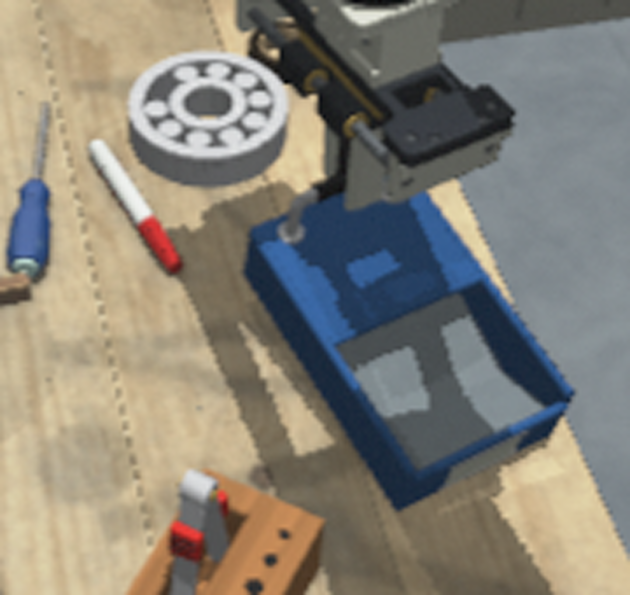

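The image hasn't changed from the previous view, and the lift force settled at 2.7 N. That matches the lever value for pivoting on the front edge, so the bar is turning in the pads. I'll continue the arc with a light grip.

```bash
python3 inch.py '[[0.008,0,-0.0022,-0.00265,0],[0.008,0,-0.0022,-0.00265,0],[0.008,0,-0.0022,-0.00265,0],[0.008,0,-0.0022,-0.00265,0],[0.008,0,-0.0022,-0.00265,0],[0.008,0,-0.0024,-0.00245,0],[0.008,0,-0.0024,-0.00245,0],[0.008,0,-0.0024,-0.00245,0],[0.008,0,-0.0024,-0.00245,0],[0.008,0,-0.0024,-0.00245,0],[0.008,0,-0.0025,-0.0023,0],[0.008,0,0,0,0],[0.008,0,0,0,0],[0.008,0,0,0,0],[0.008,0,0,0,0],[0.008,0,0,0,0]]' 8; python3 st.py
python3 - <<'E'
import cv2,numpy as np
from plant import robot
a=[cv2.resize(robot.read_camera(n)["image"][s][:,:,::-1],(400,400),interpolation=cv2.INTER_CUBIC) for n,s in(("scene",np.s_[150:290,300:440]),("top",np.s_[170:310,310:450]))]
cv2.imwrite("pics/s4.png",np.hstack(a))
E
```

```text
t: 7.75
tool_pos: [0.5068, -0.3272, 0.1487]
orientation: [2.69, 1.623, 0.0]
force: [2.5, -1.4, -1.2]
opening: 0.0118
gripper_force: 8.0
7.75 [ 0.5068 -0.3272  0.1487] tooly -0.485 z [ 0. -0. -1.] F [ 2.5 -1.4 -1.2] open 0.0118 q [-0.66  0.2   1.58  0.    1.37 -0.17]
```

View pics/s4.png

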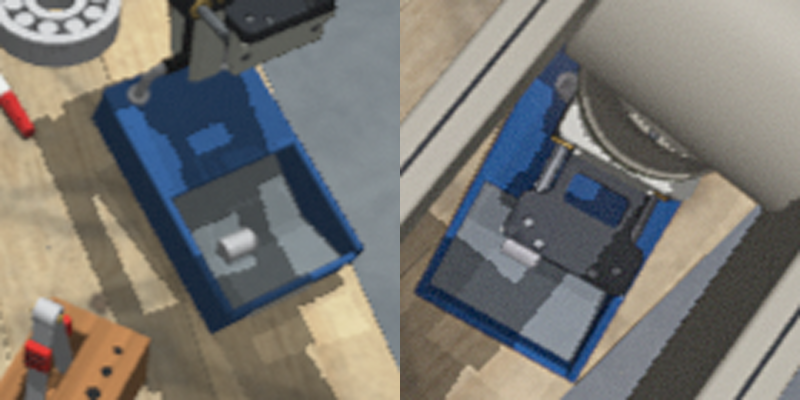

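The roller shows at (237,243) in the scene crop, in the pocket of the tipped bin. Now I'll lower it slowly along the same arc.

```bash
python3 inch.py '[[0.008,0,0.0025,0.0023,0],[0.008,0,0.0024,0.00245,0],[0.008,0,0.0024,0.00245,0],[0.008,0,0.0024,0.00245,0],[0.008,0,0.0024,0.00245,0],[0.008,0,0.0024,0.00245,0],[0.008,0,0.0022,0.00265,0],[0.008,0,0.0022,0.00265,0],[0.008,0,0.0022,0.00265,0],[0.008,0,0.0022,0.00265,0],[0.008,0,0.0022,0.00265,0],[0.008,0,0.0019,0.0028,0],[0.008,0,0.0019,0.0028,0],[0.008,0,0.0019,0.0028,0],[0.008,0,0.0019,0.0028,0],[0.008,0,0.0019,0.0028,0],[0.008,0,0.00167,0.003,0],[0.008,0,0.00167,0.003,0]]' 6
python3 inch.py '[[0.008,0,0.00167,0.003,0],[0.008,0,0.00167,0.003,0]]'
python3 inch.py '[[0.008,0,0.00167,0.003,0],[0.008,0,0,0.001,0],[0.008,0,0,0,0]]'
```

```text
t: 9.65
tool_pos: [0.5406, -0.345, 0.1005]
orientation: [-2.69, -1.623, 0.0]
force: [0.8, 0.1, -3.0]
opening: 0.0117
gripper_force: 6.0
t: 9.85
tool_pos: [0.5435, -0.3465, 0.0945]
orientation: [-2.689, -1.623, 0.0]
force: [-6.3, 4.2, 8.9]
opening: 0.0116
gripper_force: 6.0
t: 10.15
tool_pos: [0.5447, -0.3474, 0.0918]
orientation: [-2.689, -1.623, 0.001]
force: [-5.9, 3.7, 6.7]
opening: 0.0119
gripper_force: 6.0
```

```bash
python3 inch.py '[[0.07,0,0,0,0],[0.07,0,0,0,0],[0.07,0,0,0,0],[0.07,0,0,0,0],[0.07,0,0,0,0],[0.07,0,0,0,0],[0.07,0,0,0,0],[0.07,0,0,-0.01,0],[0.07,0,0,-0.02,0],[0.07,0,0,-0.03,0],[0.07,0,0,-0.03,0],[0.07,0,0,-0.03,0],[0.07,0,0,-0.03,0],[0.07,0,0,-0.01,0],[0.07,0,0,0,0]]'; python3 st.py
python3 - <<'E'
import cv2,numpy as np
from plant import robot
c=robot.read_camera("scene"); i=c["image"][:,:,::-1]
k=i[160:330,280:430]; cv2.imwrite("pics/s5s.png",i)
w=robot.read_camera("wrist"); np.save("w5.npy",np.c_[w["R"],w["t"]]); cv2.imwrite("pics/w5.png",w["image"][:,:,::-1])
a=cv2.resize(i[230-65:230+5+30,330:430],(400,400),interpolation=cv2.INTER_CUBIC)
b=cv2.resize(w["image"][90:250,100:260,::-1],(400,400),interpolation=cv2.INTER_CUBIC)
cv2.imwrite("pics/s5.png",np.hstack([a,b]))
E
```

```text
t: 11.65
tool_pos: [0.546, -0.348, 0.2535]
orientation: [2.686, 1.621, 0.003]
force: [0.1, -0.0, -0.6]
opening: 0.0705
gripper_force: 0.0
11.65 [ 0.546  -0.348   0.2535] tooly -0.485 z [ 0.004 -0.003 -1.   ] F [ 0.1 -0.  -0.6] open 0.0705 q [-0.65  0.25  1.33  0.    1.56 -0.16]
```

View pics/s5.png

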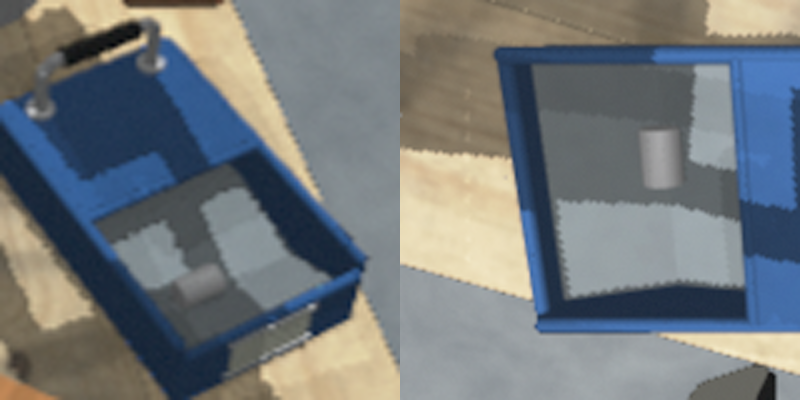

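The bin stands level, with the roller in the pocket at about (203,284) in the left crop and (660,158) in the right one. Its axis lies along the bin's y.

```bash
python3 - <<'E'
from h import *
w=np.load("w5.npy"); W=dict(f=345.15139,cx=316.121,cy=194.0458,R=w[:,:3],t=w[:,3])
px=lambda u,v:(100+u/2.5-.3,90+v/2.5-.3)
print("wrist",back(W,*px(260.5,158),.016),"scene",back(S,203/4+330-.4,284/4+165-.4,.017))
print("bar w",)
# bin refit from wrist: front outer corners tops, cover front corners
o=[(W,np.array(px(97,50)),(-.095,.058,.042)),(W,np.array(px(137,326)),(-.095,-.058,.042)),(W,np.array(px(338,62)),(0,.054,.053)),(W,np.array(px(347,320)),(0,-.054,.053))]
print(fit(o,[.47,-.31,-.48]))
b=lambda u,v,*L:(S,np.array([u/4+330-.4,v/4+165-.4]),L)
o2=[b(178,398,-.095,.058,0),b(187,355,-.095,.058,.042),b(362,265,-.095,-.058,.042),b(93,218,0,.054,.053),b(62,52,.08,.025,.088),b(138,28,.08,-.025,.088)]
print(fit(o2,[.47,-.31,-.48]));p,r=fit(o+o2,[.47,-.31,-.48]);print(p)
for L in((-.045,0),):print("pocket",p[0]+np.cos(p[2])*L[0],p[1]+np.sin(p[2])*L[0])
E
python3 st.py 0.480 -0.0985 0.20 1.66
```

```text
wrist [ 0.44138579 -0.27962364  0.016     ] scene [ 0.43679829 -0.28071895  0.017     ]
bar w
(array([ 0.47463413, -0.3079157 , -0.48810275]), array([[ 0.4, -0.1],
       [ 0.4, -2.4],
       [-3.3,  0.4],
       [ 0.3,  0.5]]))
(array([ 0.47463046, -0.31258494, -0.47121579]), array([[ 0. ,  0.8],
       [-0.3,  0.2],
       [ 1.1, -0. ],
       [-0.2, -1.3],
       [-0.1,  0.7],
       [-0.2, -1.3]]))
[ 0.4741667  -0.30875587 -0.48667275]
pocket 0.43439147719569515 -0.28770993196851413
11.75 [ 0.5446 -0.347   0.2494] tooly -0.485 z [-0.001  0.001 -1.   ] F [-0.  -0.6 -0.9] open 0.0695 q [-0.65  0.25  1.33  0.    1.56 -0.16]
tool move [ 0.1897 -0.173   0.0498] turn 0.9966
```

```bash
python3 - <<'E'
from h import *
print("cams",-T["R"].T@T["t"],-S["R"].T@S["t"])
def tri(a,b):
    f=lambda X:np.r_[proj(T,X[None])[0]-a,proj(S,X[None])[0]-b]
    s=least_squares(f,[.5,0,.3]);return s.x.round(3),s.fun.round(1)
print("head joint",tri((215,15),(182,57)),"shade",tri((272,55),(207,125)),"base",back(T,172,217,.02),"elbow?",tri((45,260),(240,335)))
E
```

```text
cams [ 0.42867498 -0.23208061  0.95817951] [0.24104595 0.25757124 0.76334358]
head joint (array([ 0.702, -0.096,  0.446]), array([-0.3, -0.6,  0.7,  0.3])) shade (array([ 0.731, -0.139,  0.283]), array([-1.6, -3. ,  3.8,  1.3])) base [0.50290089 0.08074155 0.02      ] elbow? (array([0.418, 0.142, 0.33 ]), array([ 0.1,  0.2, -0.2, -0. ]))
```

```bash
python3 inch.py '[[0.07,0.019,-0.0173,0,0],[0.07,0.019,-0.0173,0,0],[0.07,0.019,-0.0173,0,0],[0.07,0.019,-0.0173,0,0],[0.07,0.019,-0.0173,0,0],[0.07,0.019,-0.0173,0,0],[0.07,0.019,-0.0173,0,0],[0.07,0.019,-0.0173,0,0],[0.07,0.019,-0.0173,0,0],[0.07,0.019,-0.0173,0,0],[0.07,0,0,0,0.1246],[0.07,0,0,0,0.1246],[0.07,0,0,0,0.1246],[0.07,0,0,0,0.1246],[0.07,0,0,0,0.1246],[0.07,0,0,0,0.1246],[0.07,0,0,0,0.1246],[0.07,0,0,0,0.1246],[0.07,0,0,0,0],[0.07,0,0,0,0]]'; python3 st.py 0.48 -0.0985 0.20 1.656
python3 - <<'E'
import cv2,numpy as np
from plant import robot
w=robot.read_camera("wrist"); np.save("w6.npy",np.c_[w["R"],w["t"]]); cv2.imwrite("pics/w6.png",w["image"][:,:,::-1])
i=w["image"].astype(int); m=((i[:,:,0]>130)&(i[:,:,1]<70)&(i[:,:,2]<70)).astype(np.uint8)
n,l,s,c=cv2.connectedComponentsWithStats(m)
for k in range(1,n):
    if s[k,4]>30: print(s[k],c[k].round(1))
t=robot.read_camera("top"); cv2.imwrite("pics/t6.png",t["image"][:,:,::-1])
E
```

```text
t: 13.75
tool_pos: [0.4798, -0.0983, 0.2492]
orientation: [-3.137, -0.145, 0.004]
force: [0.3, 0.1, 0.7]
opening: 0.0702
gripper_force: 0.0
13.75 [ 0.4798 -0.0983  0.2492] tooly -1.478 z [-0.003  0.001 -1.   ] F [0.3 0.1 0.7] open 0.0702 q [-0.31 -0.17  1.77  0.    1.55  1.17]
tool move [0.0003 0.0002 0.0492] turn 0.0075
[523   0  29  34 218] [535.9  14.2]
[295 173   7  16  86] [297.8 180. ]
[326 173   7  17 100] [328.5 180.8]
```

```bash
python3 - <<'E'
from h import *
w=np.load("w6.npy"); W=dict(f=345.15139,cx=316.121,cy=194.0458,R=w[:,:3],t=w[:,3])
a,b=back(W,297.8,180,.1),back(W,328.5,180.8,.1); d=a-b
print(-W["R"].T@W["t"],a,b,(a+b)/2,np.arctan2(d[1],d[0])-np.pi/2)
E
python3 - <<'E'
import cv2
i=cv2.imread("pics/w6.png")[100:240,230:400]
cv2.imwrite("pics/w6c.png",cv2.resize(i,None,fx=4,fy=4,interpolation=cv2.INTER_CUBIC))
E
```

```text
[ 0.56553247 -0.0915186   0.39485262] [ 0.48315934 -0.08273089  0.1       ] [ 0.48493768 -0.10987094  0.1       ] [ 0.48404851 -0.09630091  0.1       ] 0.06543093572521874
```

View pics/w6c.png

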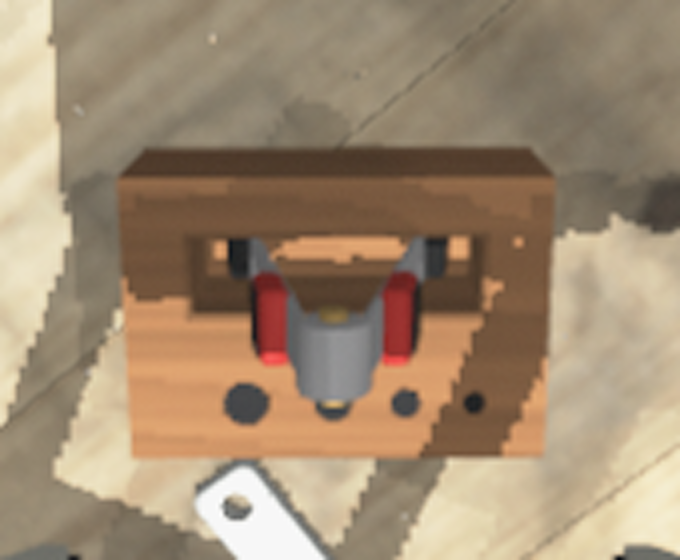

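The crop shows the tongs centred in the slot: grips at (272,318) and (400,318), black jaws at (240,258) and (435,258), well aligned with the tool. Now I'll go down and pinch to 35 mm.

```bash
python3 inch.py '[[0.07,0.0023,-0.0011,0.02,0.018],[0.07,0,0,0.02,0],[0.07,0,0,0.02,0],[0.07,0,0,0.02,0],[0.07,0,0,0.02,0],[0.07,0,0,0.02,0],[0.07,0,0,0.02,0],[0.07,0,0,0.0165,0],[0.07,0,0,0,0],[0.045,0,0,0,0],[0.045,0,0,0,0],[0.045,0,0,0,0],[0.045,0,0,0,0]]' 40;python3 st.py; python3 inch.py '[[0.035,0,0,0,0],[0.035,0,0,0,0],[0.035,0,0,0,0],[0.035,0,0,0,0],[0.035,0,0,0,0]]'
```

```text
t: 15.15
tool_pos: [0.4834, -0.0975, 0.0953]
orientation: [3.139, 0.112, 0.002]
force: [0.2, -0.3, -0.5]
opening: 0.0463
gripper_force: 0.0
15.15 [ 0.4834 -0.0975  0.0953] tooly -1.5 z [ 0.002 -0.    -1.   ] F [ 0.2 -0.3 -0.5] open 0.0463 q [-0.3  -0.04  1.93 -0.    1.25  1.2 ]
t: 15.65
tool_pos: [0.4831, -0.0976, 0.0947]
orientation: [3.139, 0.111, 0.001]
force: [-0.6, -1.8, 2.5]
opening: 0.0354
gripper_force: 7.3
```

```bash
python3 inch.py '[[0.035,0,0,-0.008,0],[0.035,0,0,-0.016,0],[0.035,0,0,-0.02,0],[0.035,0,0,-0.02,0],[0.035,0,0,-0.02,0],[0.035,0,0,-0.02,0],[0.035,0,0,-0.02,0],[0.035,0,0,-0.02,0],[0.035,0,0,-0.016,0],[0.035,0,0,0,0]]'
python3 - <<'E'
import cv2
from h import *
from plant import robot
t=cv2.cvtColor(robot.read_camera("top")["image"],cv2.COLOR_RGB2GRAY)
s=cv2.cvtColor(robot.read_camera("scene")["image"],cv2.COLOR_RGB2GRAY)
B=np.array([.4742,-.3088]);y=-.487
c,n=np.array([np.cos(y),np.sin(y)]),np.array([-np.sin(y),np.cos(y)])
gx=np.arange(-.064,-.022,.003);gy=np.arange(.036,-.024,-.003)
for nm,C,im in(("top",T,t),("scene",S,s)):
    P=np.array([[np.r_[B+a*c+b*n,.0245] for b in gy] for a in gx]).reshape(-1,3)
    uv=proj(C,P).astype(np.float32).reshape(len(gx),len(gy),2)
    g=cv2.remap(im,uv[:,:,0],uv[:,:,1],cv2.INTER_LINEAR); print(nm,"cols y",(gy*1000).round().astype(int))
    for a,r in zip(gx,g):print(int(round(a*1000)),r)
E
```

```text
t: 16.65
tool_pos: [0.4839, -0.0974, 0.2571]
orientation: [3.139, 0.112, 0.006]
force: [0.7, 0.0, -1.0]
opening: 0.0349
gripper_force: 5.1
top cols y [ 36  33  30  27  24  21  18  15  12   9   6   3   0  -3  -6  -9 -12 -15
 -18 -21]
-64 [120 119 121 121 120 121 123 121 122 120 123 118 118 118 119 119 119 117
 119 116]
-61 [121 121 117 120 118 120 119 119 119 120 122 120 122 121 121 120 122 115
 121 119]
-58 [116 118 119 119 119 119 119 117 120 120 119 119 120 122 123 123 121 121
 122 121]
-55 [119 118 119 118 119 118 120 115 117 110 118 114 117 121 119 117 120 122
 122 119]
-52 [120 121 118 118 114 124 126 128 131 142 132 136 137 126 119 119 119 123
 119 118]
-49 [120 120 118 120 115 145 165 166 168 171 172 174 178 163 118 120 119 121
 119 121]
-46 [131 131 123 123 123 165 189 190 191 195 197 200 203 183 121 122 122 120
 125 124]
-43 [136 133 132 136 124 169 189 189 190 190 191 190 189 168 131 131 132 133
 132 134]
-40 [133 132 132 130 126 158 173 172 171 169 164 160 151 142 126 130 134 133
 132 136]
-37 [133 128 132 133 128 118 139 129 125 126 129 130 121 131 133 132 133 134
 135 13
[... 964 characters left out ...]
157]
-46 [158 140  99  87 147 222 227 227 228 229 229 228 221 179 158 158 158 159
 157 157]
-43 [159 159 143 118 147 212 217 217 217 216 216 214 211 177 157 159 160 158
 158 157]
-40 [158 158 158 145 149 177 178 178 177 178 175 176 167 158 158 158 159 158
 158 157]
-37 [158 159 158 157 157 157 158 158 157 158 157 157 157 158 158 159 159 158
 158 156]
-34 [159 159 159 157 157 157 157 156 156 156 156 157 157 157 158 158 158 157
 157 156]
-31 [159 160 160 158 157 157 157 155 156 157 157 157 157 157 156 157 157 158
 155 156]
-28 [159 161 161 159 159 160 159 157 156 156 157 158 157 157 156 158 157 157
 155 156]
-25 [158 160 161 161 160 160 160 159 158 156 157 159 156 157 156 156 156 157
 157 157]
```

```bash
python3 inch.py '[[0.035,-0.0063,0.01993,0,0],[0.035,-0.0063,0.01993,0,0],[0.035,-0.0063,0.01993,0,0],[0.035,-0.0063,0.01993,0,0],[0.035,-0.0063,0.01993,0,0],[0.035,-0.0063,0.01993,0,0],[0.035,-0.0063,0.01993,0,0],[0.035,-0.0063,0.01993,0,0],[0.035,-0.0063,0.01993,0,0],[0.035,0,0,0,0.095],[0.035,0,0,0,0.095],[0.035,0,0,0,0.095],[0.035,0,0,0,0.095],[0.035,0,0,0,0.095],[0.035,0,0,0,0.095],[0.035,0,0,0.02,0],[0.035,0,0,0.02,0],[0.035,0,0,0.02,0],[0.035,0,0,0,0],[0.035,0,0,0,0]]'; python3 st.py .4402 -.2803 .1005 -2.07
python3 - <<'E'
import cv2
from h import *
from plant import robot
for n,C in(("wrist",None),("scene",S)):
    w=robot.read_camera(n); cv2.imwrite(f"pics/{n}7.png",w["image"][:,:,::-1])
    i=w["image"].astype(int); m=((i[:,:,0]>90)&(i[:,:,1]<.5*i[:,:,0])&(i[:,:,2]<.5*i[:,:,0])).astype(np.uint8)
    k,l,s,c=cv2.connectedComponentsWithStats(m)
    print(n,[(s[j].tolist(),c[j].round(1).tolist()) for j in range(1,k) if s[j,4]>25])
    if n=="wrist": np.save("w7.npy",np.c_[w["R"],w["t"]])
    elif 1: print(proj(S,np.array([robot.read_state()["tool_pos"]])),proj(S,np.array([robot.read_state()["tool_pos"]-[0,0,.0715]])))
E
```

```text
t: 18.75
tool_pos: [0.4382, -0.2797, 0.1933]
orientation: [-3.043, 0.775, 0.004]
force: [0.8, -0.2, -0.3]
opening: 0.0355
gripper_force: 5.1
18.75 [ 0.4382 -0.2797  0.1933] tooly -2.07 z [-0.002  0.002 -1.   ] F [ 0.8 -0.2 -0.3] open 0.0355 q [-0.67 -0.06  1.76  0.    1.44  1.4 ]
tool move [ 0.0023 -0.0003  0.0928] turn 0.0002
wrist [([282, 247, 16, 50, 631], [289.3, 271.4]), ([337, 247, 15, 49, 622], [344.4, 270.1])]
scene [([501, 84, 15, 19, 155], [506.9, 94.0]), ([300, 182, 12, 15, 79], [305.2, 189.1])]
[[389.21336693 177.5600827 ]] [[384.85922157 202.86976893]]
```

```bash
python3 - <<'E'
from h import *
w=np.load("w7.npy"); W=dict(f=345.15139,cx=316.121,cy=194.0458,R=w[:,:3],t=w[:,3])
p=np.array([.4382,-.2797,.1933]); a=-2.07; ty=np.array([np.cos(a),np.sin(a),0]); tx=np.array([-np.sin(a),np.cos(a),0])
print("cam in tool x",(-W["R"].T@W["t"]-p)@tx)
for o in(0,-.003,-.005):
    print(o,[proj(W,(p+tx*(o+x)+ty*.0145+np.array([0,0,-.0027+z]))[None])[0].round(1).tolist() for x,z in((.009,.01),(.009,-.01),(-.009,.01))])
import cv2
im=cv2.imread("pics/wrist7.png"); g=cv2.cvtColor(im,cv2.COLOR_BGR2GRAY)
print("cols 250..390 step3, rows 130..250 step 5")
for v in range(120,250,5): print(v,g[v,262:374:4])
E
```

```text
cam in tool x 0.0863939365634598
0 [[347.6, 264.3], [344.2, 244.6], [346.6, 298.7]]
-0.003 [[347.5, 270.2], [344.1, 249.9], [346.4, 304.2]]
-0.005 [[347.3, 274.1], [344.0, 253.5], [346.3, 307.9]]
cols 250..390 step3, rows 130..250 step 5
120 [77 74 74 74 75 75 76 74 75 75 75 77 76 75 76 76 75 76 76 76 76 75 75 75
 76 76 76 77]
125 [76 75 75 75 75 76 74 75 75 76 74 75 75 75 74 74 77 77 77 77 76 74 76 75
 75 76 75 74]
130 [73 72 76 72 74 73 63 64 64 65 65 65 73 73 72 73 73 73 74 74 73 71 72 73
 72 74 74 73]
135 [ 71  69  70  69  68  69  62  60  60  60  59  58  65  66  67  65  68  67
  66  67  69  69  70  70  72  74 106 105]
140 [ 51  52 103 108 108 108 100  96  94  96  95  95  95  94  95  95  96  95
  96  94  95  95  95  95  96 140 165 166]
145 [ 51  48  99 109 109 106  94  95  95  96  96  96  97  96  95  95  95  94
  94  95  94  96  93  95  94 166 167 166]
150 [ 54  49  94  96  96  95  93  95  96  96  95  95  94  95  94  94  94  96
  95  95  94  95  94  95  95 167 166 166]
155 [ 55  50  95  96  98  95  93  94  94  96  94  95  95  95  95  96  95  94
  95  95  95  95  95  95 140 155 155
[... 1419 characters left out ...]
119 173  37  35  99 149 148 150 144 163 159 164 156 103 104 103
 104 105 111  37  36 166 164 146 146 138]
225 [121  79  53  59  37  35  95  96  53  51  50  49  52  51  52  51  51  51
  51  55 111  36  37  51  52  50  50  52]
230 [118  87  55  56  57  59  96 105  61  62  60  62  63  64  66  62  56  57
  56  77 112  58  72  72  73  74  75  76]
235 [116  93 112 112 113 112 100 104 113 118 119 118 117 112 112  67  64  64
  65  93 110  70 105 108 108 110 110 110]
240 [166 120 118 119 119  94 212  98 178 235 234 231 221 195 161 148 152 158
 152 102 132 233 117 114 119 119 119 163]
245 [119 119 119 119  98  59 227  95 106 239 235 230 230 161 147 160 163 163
 175 105 143 223  72  78 119 119 120 119]
```

```bash
python3 - <<'E'
from h import *
import cv2
w=np.load("w7.npy"); W=dict(f=345.15139,cx=316.121,cy=194.0458,R=w[:,:3],t=w[:,3])
p=np.array([.4382,-.2797,.1933]); a=-2.07; ty=np.array([np.cos(a),np.sin(a),0]); tx=np.array([-np.sin(a),np.cos(a),0])
g=cv2.cvtColor(cv2.imread("pics/wrist7.png"),cv2.COLOR_BGR2GRAY)
print(g[155:192,306:326:5].T); print(g[181,292:336:2]);print(g[170,292:336:2])
for v in(170,173,176):
    X=back(W,315,v,.0165); print(v,X,"tool x,y",(X-p)@tx,(X-p)@ty)
# jaw bottoms: black, rows ~203..228
print(g[198:232,281],g[198:232,347]);print(g[212,270:292],g[212,338:358])
for o in(0,-.003):print([proj(W,(p+tx*(o+x)+np.array([0,0,-.0867+z]))[None])[0].round(1).tolist() for x in(.006,-.006) for z in(0,.022)])
E
```

```text
[[ 95  94  94  94  94  94  94  94  95  95 102 117 125 131 139 144 150 155
  159 161 157 153 150 143 177 214 215 198 170 155 161 162 163 162 161 161
  162]
 [ 95  95  96  95  95  97  95  95  94  95 102 118 124 131 139 144 150 155
  159 160 158 153 149 144 194 225 217 201 172 155 160 160 160 161 162 161
  162]
 [ 94  95  95  95  96  95  96  96  95  95 104 116 124 130 137 145 150 153
  158 158 156 153 149 145 186 221 218 205 175 158 162 162 161 162 163 162
  164]
 [ 95  94  95  96  95  96  95  96  95  94 104 116 124 129 137 143 148 152
  157 158 155 152 150 146 171 213 220 207 176 159 162 163 162 162 162 162
  162]]
[161 161 160 159 164 213 213 215 215 216 218 218 218 220 220 221 211 129
 105 103 102 102]
[ 95  95  95  95 110 146 146 144 146 145 144 145 145 143 144 143 143 141
  99  94  95  94]
170 [ 0.4452186 -0.2826399  0.0165   ] tool x,y 0.007569485786890166 -0.0007788664138991645
173 [ 0.44261834 -0.28121818  0.0165    ] tool x,y 0.004605935342467567 -0.0007822739382567319
176 [ 0.44000387 -0.27978868  0.0165    ] tool x,y 0.001626190711229344 -0.0007857000828763675
[163 163 165 163 131  51  31  30  30  29  29  31  29  31  30  35  36  37
  38  38  38  38  37  39  37  40  37  37  35  38  37  42  58  75] [103 116 127 104  55  31  31  30  28  30  30  30  29  30  33  35  36  37
  37  37  36  36  36  37  37  36  34  37  38  35  42  53  58  64]
[118 163 168 171 169 139  54  31  31  33  33  30  32  42  76 102 105 116
 142 161 161 162] [103 104 102 100 104 112  96  45  31  33  33  33  34  34  70 129 165 165
 164 165]
[[315.7, 202.3], [315.6, 213.3], [315.7, 218.0], [315.7, 230.3]]
[[315.7, 206.2], [315.6, 217.6], [315.7, 221.8], [315.7, 234.4]]
```

```bash
python3 inch.py '[[0.035,0.002,-0.0005,0.011,0],[0.035,0,0,0.011,0],[0.035,0,0,0.011,0],[0.035,0,0,0.011,0],[0.035,0,0,0.011,0],[0.035,0,0,0.011,0],[0.035,0,0,0,0],[0.035,0,0,0,0]]'
python3 - <<'E'
from h import *
import cv2
from plant import robot
w=robot.read_camera("wrist"); W=dict(f=345.15139,cx=316.121,cy=194.0458,R=w["R"],t=w["t"]); cv2.imwrite("pics/w8.png",w["image"][:,:,::-1])
p=np.array(robot.read_state()["tool_pos"]); a=-2.07; ty=np.array([np.cos(a),np.sin(a),0]); tx=np.array([-np.sin(a),np.cos(a),0])
print(p)
g=cv2.cvtColor(w["image"],cv2.COLOR_RGB2GRAY)
for n,L in(("roller ctr",[0,0,.0155-p[2]]),("top",[0,0,.0245-p[2]]),("jaw+",[.006,0,-.0867]),("jaw-",[-.006,0,-.0867])):
    print(n,proj(W,(p+tx*L[0]+ty*L[1]+np.array([0,0,L[2]]))[None])[0].round(1))
for u in(306,314,322):print(u,g[170:240:1,u])
print(g[195,270:360:2],g[210,270:360:2])
print(g[170:240,282],g[170:240,348])
E
```

```text
t: 19.65
tool_pos: [0.4408, -0.2806, 0.128]
orientation: [-3.044, 0.776, 0.001]
force: [-0.6, -0.6, -1.0]
opening: 0.035
gripper_force: 5.1
[ 0.4410992  -0.28089295  0.12863585]
roller ctr [315.7 198.5]
top [315.7 202.2]
jaw+ [315.7 202.2]
jaw- [315.7 217.9]
306 [ 96  95  96  96  96  95  95  95  94  94  94  94  95  96  96  95  96  97
 110 122 126 131 134 141 147 151 154 158 161 161 158 154 151 149 145 140
 133 127 123 131 152 164 164 163 164 163 164 163 165 166 166 166 167 167
 167 167 168 168 167 168 166 165 166 166 166 166 164 163 163 164]
314 [ 95  95  95  96  95  96  96  97  96  96  96  97  97  96  96  96  95  99
 110 121 125 129 135 140 146 151 154 158 161 161 157 155 153 149 145 141
 134 130 124 141 162 163 164 164 163 164 166 166 166 166 167 167 166 167
 167 167 167 166 167 167 166 166 166 165 166 164 166 166 166 166]
322 [ 94  94  94  94  95  95  96  96  95  95  97  96  96  96  95  96  94  99
 109 119 124 128 135 140 145 151 154 158 161 161 158 155 153 150 146 142
 135 130 125 136 157 164 165 167 167 166 165 165 165 165 164 165 165 165
 166 166 165 165 164 164 164 166 164 164
[... 263 characters left out ...]
163 157 156 150 159
 152 161 147 158 162 147 163 160 157 163 160 165 162 105 106 105 105 103
 102  97  29  31  31  56 104 105 105]
[ 95  94  94  94  95  94  95  95  95  94  94  96  94  95  94  96  96  96
  95  95  95  97  96  96  96  95 100 102 103 104 102 104  88  63  59  53
  49  43  34  29  31  31  34  35  38  38  39  37  38  39  38  37  37  36
  37  35  37  36  53 125 164 163 163 163 163 164 163 163 132  69] [ 96  95  95  95  96  96  96  96  96  97  96  96  96  95  97  96  95  96
  97  96  96  96  95  96  95  98 103 103 104 104 104  91  55  31  31  33
  30  31  33  31  31  32  36  37  37  35  38  38  39  36  38  39  38  36
  37  35  37  36  78 104 105 106 106 105 106 106 105 106 107 108]
```

```bash
python3 inch.py '[[0.035,0,0,0.007,0],[0.035,0,0,0.007,0],[0.035,0,0,0.007,0],[0.035,0,0,0.007,0],[0.035,0,0,0,0],[0.035,0,0,0,0]]'; python3 inch.py '[[0.032,0,0,0,0],[0.03,0,0,0,0],[0.028,0,0,0,0],[0.026,0,0,0,0],[0.024,0,0,0,0],[0.022,0,0,0,0],[0.02,0,0,0,0],[0.02,0,0,0,0],[0.02,0,0,0,0]]' 35
```

```text
t: 20.3
tool_pos: [0.4407, -0.2806, 0.1]
orientation: [-3.044, 0.776, 0.001]
force: [0.9, -0.4, 0.2]
opening: 0.0351
gripper_force: 5.1
t: 21.2
tool_pos: [0.4411, -0.2809, 0.1006]
orientation: [3.044, -0.776, 0.001]
force: [-0.7, -0.4, 2.2]
opening: 0.0297
gripper_force: 35.0
```

```bash
python3 inch.py '[[0.02,0,0,-0.003,0],[0.02,0,0,-0.006,0],[0.02,0,0,-0.01,0],[0.02,0,0,-0.01,0],[0.02,0,0,-0.012,0],[0.02,0,0,-0.012,0],[0.02,0,0,-0.012,0],[0.02,0,0,-0.012,0],[0.02,0,0,-0.012,0],[0.02,0,0,-0.012,0],[0.02,0,0,-0.012,0],[0.02,0,0,-0.012,0],[0.02,0,0,-0.01,0],[0.02,0,0,-0.005,0],[0.02,0,0,-0.002,0],[0.02,0,0,0,0],[0.02,0,0,0,0],[0.02,0,0,0,0]]'
python3 - <<'E'
from h import *
import cv2
from plant import robot
w=robot.read_camera("wrist"); cv2.imwrite("pics/w9.png",w["image"][:,:,::-1]); W=dict(f=345.15139,cx=316.121,cy=194.0458,R=w["R"],t=w["t"])
p=np.array(robot.read_state()["tool_pos"]); a=-2.07; tx=np.array([-np.sin(a),np.cos(a),0])
for n,z in(("roller",-.084),("jaw",-.088)):print(n,proj(W,(p+np.array([0,0,z]))[None])[0].round(1))
g=cv2.cvtColor(w["image"],cv2.COLOR_RGB2GRAY)
for u in(306,315,324):print(u,g[185:240,u])
for v in(205,210,215):print(g[v,270:360:2])
s=cv2.cvtColor(robot.read_camera("scene")["image"],cv2.COLOR_RGB2GRAY)
q=proj(S,(p+np.array([0,0,-.084]))[None])[0]; print("scene",q); u,v=q.round().astype(int); print(s[v-14:v+16:2,u-22:u+23:2])
# pocket empty?
B=np.array([.4742,-.3088]);y=-.487;c,n=np.array([np.cos(y),np.sin(y)]),np.array([-np.sin(y),np.cos(y)])
print([int(s[tuple(proj(S,np.r_[B-.046*c+b*n,.0245][None])[0].round().astype(int)[::-1])]) for b in np.arange(.03,-.02,-.005)])
E
```

```text
t: 23.0
tool_pos: [0.4406, -0.2805, 0.2416]
orientation: [-3.044, 0.776, 0.002]
force: [0.3, 0.2, -1.6]
opening: 0.0294
gripper_force: 35.0
roller [315.6 211.7]
jaw [315.6 209.7]
306 [155 155 153 154 154 153 153 151 153 152 153 152 152 144 119 103 113 116
 119 123 128 134 138 142 146 148 150 151 150 147 144 140 138 135 132 126
 121 117 108 183 228 228 229 229 227 227 226 225 224 224 225 225 224 222
 219]
315 [155 154 154 155 154 153 152 152 154 153 153 154 155 148 121 103 112 115
 119 123 128 133 139 143 146 149 151 152 151 147 144 142 138 136 132 126
 123 117 115 131 149 151 152 151 150 150 148 148 147 144 144 142 143 143
 144]
324 [ 96  97  97  96  96  97  96  98  97  97  98  98  97  96  96 102 111 114
 118 122 127 132 137 142 145 150 153 152 151 148 147 142 140 137 132 127
 124 119 115 128 145 145 147 149 153 156 154 151 147 145 144 145 146 145
 144]
[106  86  47 109 162 165 154 132  30  28  27  90 103 124 128 129 129 129
 128 128 127 129 127 127 128 128 127 127 127 126 126 106 100  55  31  30
  97 156 157 156 155 155 154 154 154]
[115  97  46  66  81  80  82  66  30  29  30  73  
[... 1151 characters left out ...]
58  44  19  22  63 103 106 102  97  94 104 205 207
  172 134 131 128 131]
 [ 58  58  58  59  58  57  56  24  25  76  96  93  89  84 116 197 203 205
  198 135 131 131 131]
 [ 56  58  58  60  59  57  56  49  37  77  82  82  68  59  74 185 203 204
  202 155 134 132 132]
 [ 56  56  57  59  60  58  58  57  57  65  64  59  58  57  56  89 193 201
  205 195 134 132 133]
 [ 58  58  57  57  57  59  58  57  57  59  58  73  79  64  57  53 113 204
  203 201 162 130 132]
 [ 58  57  55  56  58  58  58  59  58  57  57  58  86  58  39  36  52 127
  207 205 194 129 130]
 [ 59  59  56  55  57  58  59  57  56  58  52  47  40  38  37  38  39  48
  129 202 198 157 133]]
[109, 102, 127, 79, 79, 78, 78, 79, 79, 79]
```

The wrist image has the roller sitting between the black jaws exactly where predicted (centre at row 211.7). The TCP height puts it about 0.157 m up, and the arm is at rest.

```bash
python3 inch.py '[[0.02,0,0,0,0],[0.02,0,0,0,0]]' && python3 -c "
from plant import robot
print(robot.close_job())"
```

```text
t: 23.3
tool_pos: [0.4409, -0.2807, 0.2422]
orientation: [-3.044, 0.776, 0.0]
force: [-0.5, 0.3, -1.2]
opening: 0.0295
gripper_force: 35.0
the job is handed in; nothing more can be done
None
```

I handed the job in at 23.3 s with the roller clamped in the tongs about 15.7 cm above the bench, the bin set back down and released, and the glass never approached; the hand-in returned no verdict, so I don't know the result.

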